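# Wedge the swinging dust guard fast

### The arm

A 7-joint arm with a two-finger parallel gripper is mounted at the origin on a cart in front of the work surface, level with it; the furniture and walls round the work are solid. World frame = base frame: x ahead of the robot, y to its left, z up, the work surface at z = 0. Lengths are in m, angles in rad, forces in N, time in s.
With the tool pointing down it reaches from about 0.4 to 0.85 m from the base axis. Payload 10.4 kg.
Tool frame: the origin (TCP) lies midway between the tips of the shut fingers; the grasp point (between the pads) lies 19 mm behind it; z points along the fingers, y is the line along which they close (so a half turn about z gives the same grasp; the last joint's range is limited). The gripper opens to 87 mm and grips with 3 to 60 N. Pads are 19 mm wide; open, the fingers measure 117 mm over their backs; the gripper's body (75 mm by 190 mm) begins 51 mm behind the grasp point.
Start: joints at [-1.357, 0.332, -0.065, 1.46, 0.022, 1.35, -0.088], TCP at [0.147, 0.608, 0.223] pointing down, gripper open.
Joint ranges: [-2.6, 2.6], [-0.5, 2.12], [-1.47, 1.34], [0.16, 2.42], [-1.27, 4.41], [0.06, 2.06], [-2.6, 2.6]. Speed limits (rad/s): [2.22, 2.22, 2.79, 2.79, 3.14, 3.14, 3.14].

### API

Orientations are given as a unit quaternion [x, y, z, w].
In Python, from bench import r gives the robot as it stands.
- The arm moves only by the tool apply_moves, never from a script. Its argument "steps" is a list of rows, each a list of 7 numbers: the turn, a rotation vector about the tool's x, y, z in rad, then the shift along the tool's x, y, z in mm, then the opening, from -1 (shut) to 1 (fully open). In form: [[ax, ay, az, x, y, z, claw], ...]. A call has 1 to 20 rows; each row is the pose to reach, as a shift and turn from the pose commanded when the call began, along the tool's axes at that moment; what a row does not reach only later rows make up. A row lasts 1/12 s, in which the tool goes at most 41.7 mm and 7.16 degrees, less where a joint would pass 70% of its speed; a pose out of reach is approached as far as the arm can. A call with a gripper value outside its range is refused whole. The fingers move at their own pace and stop on an object; "force" is the grip in N (left out, the last holds). Time passes only in rows, so rows that repeat a pose let the fingers close. It gives the time, the measured TCP pose, the force, the opening and the grip force at its end, in the units of the state.
- r.read_state(): the state, without advancing time (a new reading comes with each control period).
- r.camera(name): name is "scene" or "top"; returns a dict with "pixels" (480x640x3 uint8, red, green, blue), "z_map" (480x640 float32, m along the optical axis (not along the pixel's ray), 0 where there is no reading), "fovy" (degrees; the focal length in pixels is half the picture's height over the tangent of half this angle, whatever the lens; pixels are square), "cx", "cy" (the principal point, pixels), "k1" (the pictures are not rectified: a ray, as slopes to the right and down, at radius r is drawn at 1 + k1 r^2 times it, then the intrinsics apply), "position" and "orientation" of the camera in the world. Camera axes: x right, y down, z forward; pixel columns grow to the right and rows downward; lengths in m; the calibration is good to about 2 mm. A picture is of the moment at which its call begins.
- r.close_job(): hands the job in; it is judged then, once.
The state is a dict: "time": time; "joint_positions": joint angles; "joint_vel": joint speeds; "joint_torque": joint torques, N m; "ee_pos": TCP position; "eef_rot": TCP orientation; "ft_force": force on the tool from outside, world axes, zero at the start; "torque": the same for the moment, N m; "width": finger opening in m; "grip_force": force on a finger pad.
Only numpy, scipy, OpenCV 4.12 (cv2) and the standard library are available. Lean on these libraries where they do the work, as an engineer would, in place of code of your own. Each camera call takes 0.05 s, during which the arm holds its last target. There are 200 camera calls.

### The job

The yellow dust guard beside the clamp swings loosely on its post. Take the thick wooden wedge and tap it, thin end first and in line with the panel, under the guard's free end until it lifts the panel slightly and jams it where it stands now. Leave the wedge there flat on the bench, do not swing the guard away, and leave the thin black wedge and the other things alone.

Things in the scene. Friction and masses are not known exactly. Their poses are not given: they have to be found in the camera images.
- wood_wedge_grip (a point): Pale wooden wedge, loose, 150 long, 36 wide. The rear 45 mm is a flat-topped block 26 high, the grip; from there the top slopes evenly down over 105 mm to a nose 3 high (slope 0.22). The point is the middle of the grip, 13 above the underside, 128 mm behind the nose. Its x axis points along the wedge to the thin end, z up. Pinch it across its 36 mm width.
- black_wedge_grip (a point): Thin black wedge, loose, 150 long, 36 wide, only 9 high at the thick end: too thin for the gap. The point is the same place on it, 4.5 above the underside; x towards its thin end. Leave it alone.
- guard: Yellow upright panel with black top edging, hung on a grey post at its far end. Panel 16 thick, underside 13 above the bench, top 101 above the bench. The origin lies on the upright hinge axis at bench height; the panel runs from it along its own -x, towards the robot, to a free end 120 from the origin. Its z is up. Turns easily about z and stays where left (hinge friction 0.05 N m). To its left stands the clamp, whose upright red lever reaches 190 above the bench.
- guard_foot (a point): Middle of the lower edge of the guard's free end, 13 above the bench at the start; same axes as the guard, so +x is the way the wedge goes in.
- guard_lift (a joint): How far the guard has been lifted on its hinge pin, m: 0 hanging at rest, 0.009 at most. It weighs 0.8 kg and drops back by itself. The wedge meets the panel with its nose about 46 mm past the free end and then lifts it 0.22 mm for each mm; the push takes about 10 to 20 N.
- wax_block: Yellow wax block, 34 x 52 x 20, loose bystander; origin at the centre of the underside.
- spool: Wooden spool of brown thread, 40 across, 50 high, loose bystander; origin at the centre of the underside.
Things that resemble listed ones, but are neither listed nor needed, are in the scene too. Of the things that look like the part that bears guard, take the one that is farthest to the robot's left at the start.

How it is judged:
By the outcome, as a careful person would: the job done as asked, in the order asked, and still so for the second after the job is handed in, with the robot touching nothing.
It also fails if it takes over 45 s, if anything falls off the work surface, if the arm or the gripper's body presses on something with over 40 N, if the wrist force passes 120 N, or if a joint passes its speed limit or range.

## Working session

There is one attempt and no reset: what is moved stays moved. The work goes in short steps, Python scripts to look and compute and a tool call to move; the robot and the scene stay as the last step left them, time stands still between calls to the robot, and variables do not carry over. Pictures are saved under pics/ and viewed, at most 10 in all, crops included, and the job is handed in when it is done.

Besides the shell and the picture viewer there is one more tool, called as a command line: name --pt "numbers of a row" for each row, then --argument value for the rest. apply_moves: Moves the arm, as the interface text tells. Its arguments: {"type":"object","properties":{"steps":{"type":"array","items":{"type":"array","items":{"type":"number"}}},"force":{"type":"number"}},"required":["steps"]}

```bash
mkdir -p pics
cat > h.py <<'E'
import numpy as np, cv2
from scipy.spatial.transform import Rotation as R
from bench import r
def cam(n):
    c=r.camera(n); np.savez(''+n+'.npz',**c); return c
def load(n): return dict(np.load(''+n+'.npz'))
def rays(c,px):
    f=240/np.tan(np.radians(float(c['fovy']))/2); K=np.array([[f,0,float(c['cx'])],[0,f,float(c['cy'])],[0,0,1]])
    p=cv2.undistortPoints(np.array(px,float).reshape(-1,1,2),K,np.array([float(c['k1']),0,0,0]))[:,0]
    return np.c_[p,np.ones(len(p))]
def rot(c):
    o=np.array(c['orientation']); return R.from_quat(o) if o.size==4 else R.from_matrix(o)
def world(c,px):  # by depth
    d=np.array([c['z_map'][int(round(v)),int(round(u))] for u,v in px])
    return rot(c).apply(rays(c,px)*d[:,None])+c['position']
def plane(c,px,z):
    w=rot(c).apply(rays(c,px)); p=np.array(c['position']); return p+w*((z-p[2])/w[:,2])[:,None]
E
python3 - <<'E'
from h import *
for n in('scene','top'):
    c=cam(n); cv2.imwrite(f'pics/{n}0.png',c['pixels'][...,::-1]); print(n,c['position'],c['orientation'],c['fovy'],c['k1'])
print(r.read_state())
E
```

```text
scene [-0.20723582 -0.82469637  0.61154005] [ 0.76899004 -0.40260184  0.21880009 -0.44574947] 56.45174231627071 -0.06352450023865323
top [ 0.33638408 -0.26829416  1.08285254] [ 0.70712018 -0.7009187   0.06203978 -0.06960668] 48.58787476672794 -0.1210105659459562
{'time': 0.1, 'joint_positions': array([-1.3566254 ,  0.33274662, -0.06471195,  1.46085525,  0.02161012,
        1.34986711, -0.08848501]), 'joint_vel': array([ 7.95082431e-05,  4.13583977e-05, -6.85437551e-05, -2.50504019e-03,
       -6.42086765e-04,  8.49174808e-04, -3.56293283e-04]), 'joint_torque': array([ 1.10929293e-03, -6.24551725e+01,  2.41267268e-02, -3.90715849e+01,
       -6.15170435e-02,  3.67102353e-02,  2.47931467e-05]), 'ee_pos': array([0.14652378, 0.60723956, 0.22187327]), 'eef_rot': array([ 1.18085430e-01,  9.93003264e-01, -5.88857812e-04, -4.01889369e-05]), 'ft_force': array([-0.77144471, -0.24083101, -0.72695745]), 'torque': array([-0.00180576, -0.04997223,  0.0144766 ]), 'grip_force': 0.0, 'width': 0.08698873347297083}
```

View pics/scene0.png

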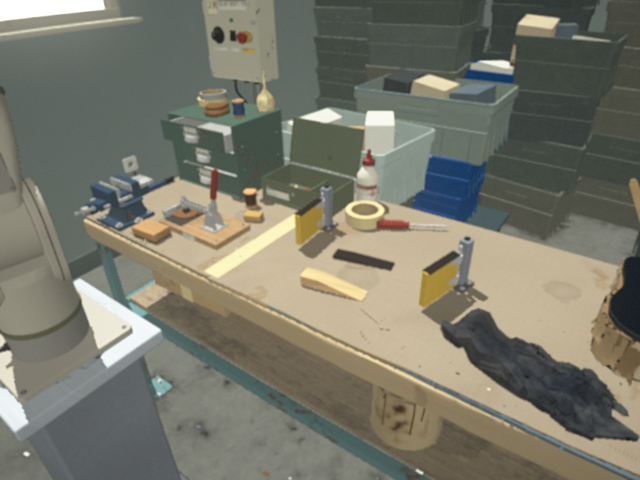

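View pics/top0.png

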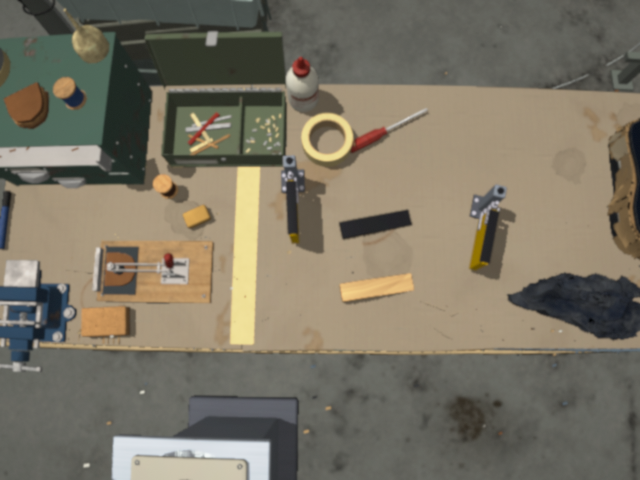

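Scene 0: two yellow guards; the left one, top view (291,200), beside the toggle clamp, is the target. The wooden wedge is at (377,288), thick end unclear, and the black wedge is at (375,224). I'll enlarge the wedge and guard.

Run:
```python
from h import *
c=load('top'); im=c['pixels'][...,::-1]
cv2.imwrite('pics/crop0.png',cv2.resize(im[140:310,260:430],(680,680),interpolation=cv2.INTER_CUBIC)[:600])
cv2.imwrite('pics/crop0.png',cv2.resize(im[148:308,258:428],None,fx=3.75,fy=3.75,interpolation=cv2.INTER_CUBIC))
# depth-derived: points with z in bands, in region
v,u=np.mgrid[148:308,258:428]; px=np.c_[u.ravel(),v.ravel()]
W=world(c,px); col=c['pixels'][148:308,258:428].reshape(-1,3)
np.savez('W.npz',W=W,px=px)
tab=W[(W[:,2]<.004)&(W[:,2]>-.02)]; print('table z',np.median(tab[:,2]), tab[:,2].std())
def box(m,name):
    P=W[m]; 
    (cx,cy),wh,a=cv2.minAreaRect((P[:,:2]*1000).astype(np.float32)); print(name,len(P),cx,cy,wh,a)
    return P
inw=(px[:,0]>335)&(px[:,0]<418)&(px[:,1]>268)&(px[:,1]<306)
for lo,hi in((.006,.04),(.012,.02),(.022,.03)):
    box(inw&(W[:,2]>lo)&(W[:,2]<hi),('wedge',lo,hi))
ing=(px[:,0]<312)&(px[:,1]<250)
P=box(ing&(W[:,2]>.09)&(W[:,2]<.112),'guardtop')
box(ing&(W[:,2]>.112),'post'); print('maxz',W[ing][:,2].max())
```

```text
table z -0.0005021403408729253 0.001983768315905291
('wedge', 0.006, 0.04) 1187 450.66387939453125 -370.928466796875 (53.372108459472656, 144.92657470703125) 14.340043067932129
('wedge', 0.012, 0.02) 325 453.00018310546875 -362.42694091796875 (36.45655059814453, 127.69945526123047) 9.751934051513672
('wedge', 0.022, 0.03) 542 448.3367919921875 -336.4560546875 (36.31882095336914, 75.15617370605469) 9.564101219177246
guardtop 679 613.9677124023438 -202.60122680664062 (142.8082275390625, 23.73984718322754) 4.302361011505127
post 177 515.7484130859375 -225.3870849609375 (367.97552490234375, 25.38329315185547) 9.507253646850586
maxz 1.0828525428759062
```

View pics/crop0.png

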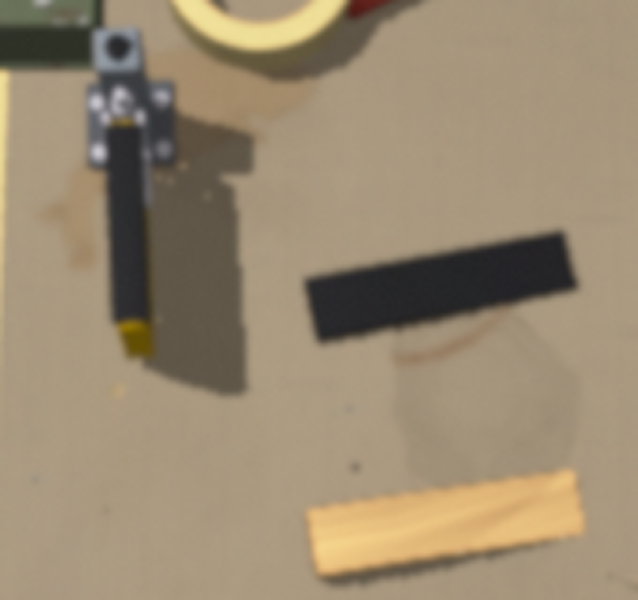

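The crop shows the guard's black top edge running from about (125,125) to (131,322), with the yellow free end below it. The wedge's corners are about (307,510), (319,577), (583,533) and (573,470), with the thick end on the left.

```bash
cat >> h.py <<'E'
def proj(c,P):
    f=240/np.tan(np.radians(float(c['fovy']))/2)
    q=rot(c).inv().apply(np.asarray(P)-c['position']); s=q[:,:2]/q[:,2:]; s=s*(1+float(c['k1'])*(s**2).sum(1,keepdims=True))
    return s*f+[float(c['cx']),float(c['cy'])]
WED=np.array([[x,y,z] for x,zs in((-22,(0,26)),(23,(0,26)),(128,(0,3))) for y in(-18,18) for z in zs],float)/1000  # about grip, bench z
def pose(P,x,y,a,z=0): return R.from_euler('z',a).apply(P)+[x,y,z]
E
python3 - <<'E'
from h import *
from scipy.optimize import minimize
for n,box,cor in(('top',(320,262,435,310),1),('scene',(285,255,385,310),1)):
    c=load(n); u0,v0,u1,v1=box; hsv=cv2.cvtColor(c['pixels'],cv2.COLOR_RGB2HSV)[v0:v1,u0:u1]
    lab=cv2.cvtColor(c['pixels'],cv2.COLOR_RGB2HSV)
    S=(hsv[...,1]>100).astype(np.uint8); 
    k,l,st,_=cv2.connectedComponentsWithStats(S); i=1+np.argmax(st[1:,4]); M=(l==i).astype(np.float32); print(n,st[i])
    M8=cv2.resize(M,None,fx=8,fy=8,interpolation=cv2.INTER_LINEAR)>.5
    def cost(p):
        q=(proj(c,pose(WED,p[0],p[1],p[2]))-[u0,v0]+.5)*8
        m=np.zeros(M8.shape,np.uint8); cv2.fillConvexPoly(m,cv2.convexHull(q.astype(np.float32)).round().astype(np.int32),1)
        return 1-(m&M8).sum()/(m|M8).sum()
    b=min((minimize(cost,[.45,-.33,a],method='Nelder-Mead',options=dict(initial_simplex=[[.45,-.33,a],[.46,-.33,a],[.45,-.32,a],[.45,-.33,a+.1]])) for a in(-1.4,-1.6,-1.2)),key=lambda o:o.fun)
    print(n,b.x,b.fun)
c=load('top'); cv=lambda L:[((x+.5)/3.75-.5+258,(y+.5)/3.75-.5+148) for x,y in L]
print('topedge L far,L free,R far,R free',plane(c,cv([(108,130),(114,322),(141,125),(150,318)]),.101).round(4))
print('foot corners',plane(c,cv([(127,357),(152,353)]),.013).round(4)); print('plate',plane(c,cv([(131,122)]),.003).round(4),'posttop',world(c,cv([(117,47)])))
im=load('scene')['pixels'][...,::-1][175:255,280:390]
cv2.imwrite('pics/crop1.png',cv2.resize(im,None,fx=7,fy=7,interpolation=cv2.INTER_CUBIC))
E
```

```text
top [  20   12   74   28 1338]
top [ 0.44655558 -0.32069582 -1.39863383] 0.03620499903559227
scene [ 16  21  55  23 233]
scene [ 0.45462992 -0.29960213 -1.69552606] 0.7811912041392286
topedge L far,L free,R far,R free [[ 0.6464 -0.1922  0.101 ]
 [ 0.5455 -0.1975  0.101 ]
 [ 0.6492 -0.2091  0.101 ]
 [ 0.5477 -0.2156  0.101 ]]
foot corners [[ 0.5447 -0.1987  0.013 ]
 [ 0.547  -0.2123  0.013 ]]
plate [[ 0.6822 -0.1975  0.003 ]] posttop [[ 0.68482512 -0.19719432  0.11941328]]
```

View pics/crop1.png

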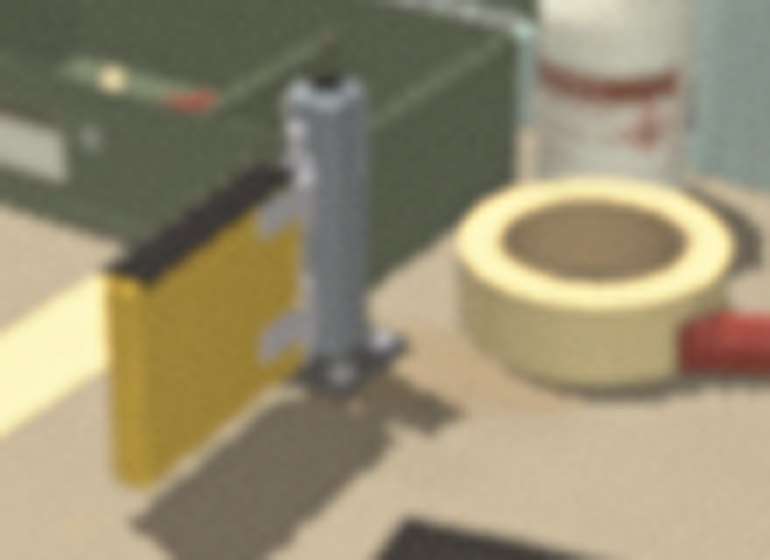

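Scene crop: the guard hangs on a grey post. The bottom of its free end is at about (130,485) in the crop, and the gap underneath is clear. I'll check obstacle heights for the transfer and compute the moves.

```bash
cat >> h.py <<'E'
def rel(T,yaw,z0=None,tilt=None):
    """row (turn, shift mm) from measured pose to a tool-down pose at T with tool y at yaw"""
    s=r.read_state(); R0=R.from_quat(s['eef_rot']); 
    y=np.array([np.cos(yaw),np.sin(yaw),0]); z=np.array([0,0,-1.]); R1=R.from_matrix(np.c_[np.cross(y,z),y,z])
    return (R0.inv()*R1).as_rotvec().round(4),(R0.inv().apply(np.array(T)-s['ee_pos'])*1000).round(1)
E
python3 - <<'E'
from h import *
c=load('top'); v,u=np.mgrid[0:480:2,0:640:2]; px=np.c_[u.ravel(),v.ravel()]; W=world(c,px)
for x0 in np.arange(.2,.9,.1):
    print(round(x0,1),[ (round(float(W[m][:,2].max()),2) if (m:=((W[:,0]>=x0)&(W[:,0]<x0+.1)&(W[:,1]>=y0)&(W[:,1]<y0+.1)&(W[:,2]<.8))).any() else None) for y0 in np.arange(.7,-.5,-.1)])
print(rel([.4,.38,.33],.9),rel([.53,0,.33],.5),rel([.4466,-.3207,.2],.172))
E
```

```text
0.2 [-0.77, -0.78, -0.77, -0.77, 0.09, 0.1, -0.77, -0.77, -0.77, -0.78, -0.77, -0.77]
0.3 [-0.78, -0.78, -0.78, 0.0, 0.12, 0.12, 0.03, 0.0, 0.01, 0.01, 0.01, 0.01]
0.4 [None, None, None, 0.0, 0.12, 0.12, 0.09, 0.2, 0.19, 0.01, 0.03, 0.03]
0.5 [None, None, None, 0.02, 0.0, 0.04, 0.04, 0.03, 0.02, 0.1, 0.1, 0.01]
0.6 [None, None, None, 0.05, 0.24, 0.24, 0.24, 0.05, 0.02, 0.12, 0.12, 0.01]
0.7 [None, None, None, None, 0.27, 0.27, 0.29, 0.08, 0.08, 0.08, 0.04, 0.04]
0.8 [None, None, None, None, 0.27, 0.24, 0.36, 0.22, 0.22, 0.22, 0.17, 0.04]
(array([-1.100e-03,  3.000e-04,  4.341e-01]), array([-299.7, -161.6, -107.9])) (array([-1.100e-03,  5.000e-04,  8.341e-01]), array([-515.2, -500.5, -107.5])) (array([-1.0000e-03,  7.0000e-04,  1.1621e+00]), array([-509.3, -831.7,   22.9]))
```

apply_moves --pt "0 0 0.05 -35 -18 -35 1" --pt "0 0 0.1 -65 -35 -65 1" --pt "0 0 0.15 -100 -55 -80 1" --pt "0 0 0.2 -135 -75 -95 1" --pt "0 0 0.25 -170 -92 -108 1" --pt "0 0 0.3 -205 -110 -108 1" --pt "0 0 0.35 -240 -130 -108 1" --pt "0 0 0.4 -275 -148 -108 1" --pt "0 0 0.43 -300 -162 -108 1" --pt "0 0 0.47 -320 -193 -108 1" --pt "0 0 0.51 -340 -225 -108 1" --pt "0 0 0.55 -360 -256 -108 1" --pt "0 0 0.59 -380 -288 -108 1" --pt "0 0 0.63 -400 -320 -108 1" --pt "0 0 0.67 -420 -350 -108 1" --pt "0 0 0.71 -440 -382 -108 1" --pt "0 0 0.75 -460 -415 -108 1" --pt "0 0 0.79 -485 -450 -108 1" --pt "0 0 0.83 -505 -485 -108 1" --pt "0 0 0.83 -515 -500 -108 1"

```text
time: 1.77
ee_pos: [0.5303, -0.0055, 0.3306]
eef_rot: [0.512, 0.859, -0.001, 0.001]
ft_force: [0.1, 0.5, 0.2]
width: 0.0871
grip_force: 0.0
```

Run:
```python
from h import *
print(rel([.4466,-.3207,.12],.172),rel([.4466,-.3207,.004],.172), r.read_state()['joint_positions'])
```

```text
(array([-1.000e-04,  1.500e-03,  3.233e-01]), array([-237.2, -223.4,  211. ])) (array([-1.000e-04,  1.500e-03,  3.233e-01]), array([-237. , -223.3,  327. ])) [-0.60572316  0.07519279  0.56916019  1.55643187 -0.0390591   1.52146006
  0.45937059]
```

apply_moves --pt "0 0 0.05 -30 -28 10 1" --pt "0 0 0.1 -60 -56 20 1" --pt "0 0 0.14 -90 -84 30 1" --pt "0 0 0.18 -118 -112 45 1" --pt "0 0 0.22 -145 -138 65 1" --pt "0 0 0.26 -170 -162 90 1" --pt "0 0 0.29 -195 -186 120 1" --pt "0 0 0.32 -217 -206 150 1" --pt "0 0 0.323 -237 -223 180 1" --pt "0 0 0.323 -237 -223 211 1" --pt "0 0 0.323 -237 -223 235 1" --pt "0 0 0.323 -237 -223 235 1" --pt "0 0 0.323 -237 -223 235 1"

```text
time: 2.85
ee_pos: [0.4484, -0.3142, 0.0951]
eef_rot: [0.64, 0.768, -0.001, -0.001]
ft_force: [0.4, 0.4, 0.8]
width: 0.0869
grip_force: 0.0
```

Run:
```python
from h import *
print(rel([.4466,-.3207,.004],.172)); c=cam('scene'); 
cv2.imwrite('pics/s1.png',c['pixels'][...,::-1])
print(proj(c,pose(WED,.4466,-.3207,-1.3986)).round(0).tolist())
```

```text
(array([-0.0025, -0.0011,  0.0088]), array([-6.2, -2.7, 91.1]))
[[299.0, 285.0], [299.0, 276.0], [306.0, 276.0], [306.0, 267.0], [317.0, 290.0], [317.0, 280.0], [324.0, 281.0], [324.0, 272.0], [361.0, 302.0], [361.0, 301.0], [367.0, 293.0], [367.0, 291.0]]
```

View pics/s1.png

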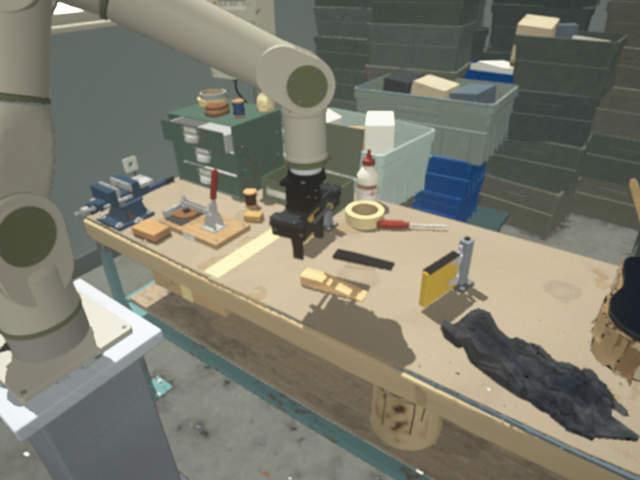

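The scene picture shows the gripper above the wedge's thick end, around (310,285). The model's projected corners (299–367, 267–302) match the wedge. Descending and gripping next.

apply_moves --pt "-0.0025 -0.001 0.009 -6 -3 25 1" --pt "-0.0025 -0.001 0.009 -6 -3 50 1" --pt "-0.0025 -0.001 0.009 -6 -3 70 1" --pt "-0.0025 -0.001 0.009 -6 -3 82 1" --pt "-0.0025 -0.001 0.009 -6 -3 90 1" --pt "-0.0025 -0.001 0.009 -6 -3 90 1" --pt "-0.0025 -0.001 0.009 -6 -3 90 1" --pt "-0.0025 -0.001 0.009 -6 -3 90 1"

```text
time: 3.57
ee_pos: [0.4482, -0.3214, 0.0069]
eef_rot: [0.644, 0.765, 0.001, 0.002]
ft_force: [0.3, 0.0, -0.7]
width: 0.0869
grip_force: 0.0
```

Run:
```python
from h import *
print(rel([.4466,-.3207,.004],.172)); print(r.read_state()['joint_positions'])
```

```text
(array([0.0043, 0.002 , 0.0002]), array([ 1. , -1.5,  2.9]))
[-0.06055633  0.48600863  0.72726668  1.90424739 -0.4099809   0.89933131
  1.04094822]
```

apply_moves --pt "0.004 0.002 0 1 -1 4 1" --pt "0.004 0.002 0 1 -1 4 1" --pt "0.004 0.002 0 1 -1 4 -1" --pt "0.004 0.002 0 1 -1 4 -1" --pt "0.004 0.002 0 1 -1 4 -1" --pt "0.004 0.002 0 1 -1 4 -1" --pt "0.004 0.002 0 1 -1 4 -1" --pt "0.004 0.002 0 1 -1 4 -1" --pt "0.004 0.002 0 1 -1 4 -1" --pt "0.004 0.002 0 1 -1 4 -1" --force 40

```text
time: 4.4
ee_pos: [0.4461, -0.3202, 0.0015]
eef_rot: [0.644, 0.765, -0.0, -0.001]
ft_force: [0.1, 0.3, 0.0]
width: 0.0414
grip_force: 0.0
```

apply_moves --pt "0 0 0 0 0 0 -1" --pt "0 0 0 0 0 0 -1" --pt "0 0 0 0 0 0 -1" --pt "0 0 0 0 0 -10 -1" --pt "0 0 0 0 0 -25 -1" --pt "0 0 0 0 0 -25 -1" --pt "0 0 0 0 0 -25 -1" --force 40

```text
time: 4.98
ee_pos: [0.4468, -0.3204, 0.0273]
eef_rot: [0.644, 0.765, 0.0, -0.0]
ft_force: [0.2, -0.1, -1.7]
width: 0.0357
grip_force: 40.0
```

Run:
```python
from h import *
s=r.read_state(); print(s['ft_force'],s['width'],s['grip_force'],s['joint_positions'])
# nose 30 mm before the foot; wedge yaw .06
a=.06; foot=np.array([.546,-.206]); d=np.array([np.cos(a),np.sin(a)])
for back in(.158,):
    g=foot-d*back; print(g, rel([*g,.03],a+np.pi/2))
g=foot-d*.19; print(rel([*(g+[-.0,-.0]),.03],a+np.pi/2))
```

```text
[ 0.23325451 -0.07263557 -1.65087623] 0.03570426404396172 39.99950551427901 [-0.08175929  0.45391266  0.75016894  1.89467619 -0.37966605  0.93972886
  1.01882578]
[ 0.38828431 -0.21547431] (array([ 3.0000e-04, -1.0000e-04, -1.4587e+00]), array([113.4, -39.7,  -2.6]))
(array([ 3.0000e-04, -1.0000e-04, -1.4587e+00]), array([117. , -71.4,  -2.6]))
```

apply_moves --pt "0 0 -0.08 20 -10 -3 -1" --pt "0 0 -0.16 45 -22 -3 -1" --pt "0 0 -0.26 70 -34 -3 -1" --pt "0 0 -0.36 95 -46 -3 -1" --pt "0 0 -0.46 115 -56 -3 -1" --pt "0 0 -0.56 115 -56 -3 -1" --pt "0 0 -0.66 115 -56 -3 -1" --pt "0 0 -0.76 115 -56 -3 -1" --pt "0 0 -0.86 115 -56 -3 -1" --pt "0 0 -0.96 115 -56 -3 -1" --pt "0 0 -1.06 115 -56 -3 -1" --pt "0 0 -1.16 115 -56 -3 -1" --pt "0 0 -1.26 115 -56 -3 -1" --pt "0 0 -1.34 115 -56 -3 -1" --pt "0 0 -1.42 115 -56 -3 -1" --pt "0 0 -1.459 115 -56 -3 -1" --pt "0 0 -1.459 115 -56 -3 -1" --pt "0 0 -1.459 115 -56 -3 -1"

```text
time: 6.48
ee_pos: [0.371, -0.2163, 0.0294]
eef_rot: [-0.029, 1.0, 0.001, -0.001]
ft_force: [0.4, -0.7, -1.4]
width: 0.0354
grip_force: 40.0
```

Run:
```python
from h import *
s=r.read_state(); print(s['ft_force'],s['joint_positions'])
c=cam('top'); im=c['pixels'][...,::-1]
cv2.imwrite('pics/t2.png',cv2.resize(im[150:310,230:390],None,fx=3.75,fy=3.75,interpolation=cv2.INTER_CUBIC))
a=.06; foot=np.array([.546,-.206]); d=np.array([np.cos(a),np.sin(a)]); print(rel([*(foot-d*.175),.002],a+np.pi/2))
g=s['ee_pos'][:2]; print((proj(c,pose(WED,*g,a,.027))-[230,150])*3.75)
```

```text
[ 0.37778542 -0.68359244 -1.43782169] [-0.16116999  0.13449563  0.618351    2.18406215 -0.10341839  0.85270532
  2.1506962 ]
(array([ 0.0011, -0.0019, -0.0016]), array([-0.3, -0.2, 27.5]))
[[292.57531086 708.08609492]
 [291.00825039 707.40055299]
 [223.98064172 711.46080936]
 [220.68864554 710.85687307]
 [288.55568737 622.10080435]
 [286.89877576 619.26579043]
 [220.39903788 625.49033561]
 [217.0401446  622.73858566]
 [279.46855814 425.55524051]
 [279.25974569 424.69418851]
 [212.42820443 428.96811418]
 [212.03398955 428.11677613]]
```

View pics/t2.png

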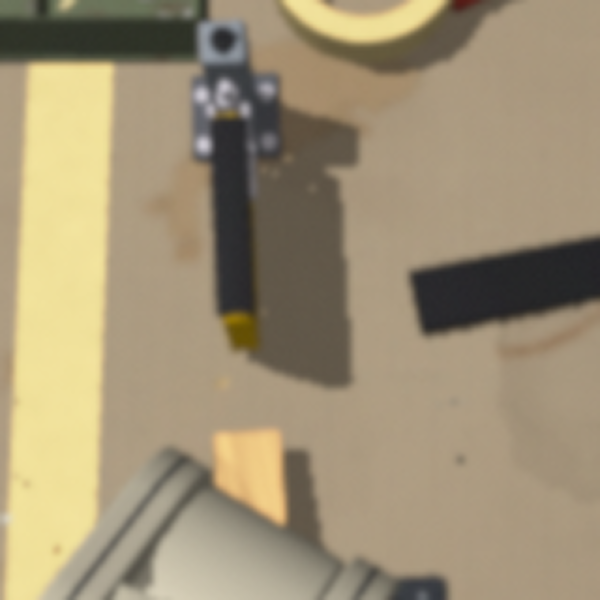

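The top crop shows the nose at (213–281, 431), centred on the panel foot at (244,348) and in line with it. Lowering to the bench.

apply_moves --pt "0.001 -0.002 -0.002 0 0 10 -1" --pt "0.001 -0.002 -0.002 0 0 20 -1" --pt "0.001 -0.002 -0.002 0 0 25 -1" --pt "0.001 -0.002 -0.002 0 0 27 -1" --pt "0.001 -0.002 -0.002 0 0 27.5 -1" --pt "0.001 -0.002 -0.002 0 0 27.5 -1"

```text
time: 7.03
ee_pos: [0.3711, -0.2165, 0.0021]
eef_rot: [-0.031, 1.0, -0.0, -0.0]
ft_force: [0.9, 1.2, -0.6]
width: 0.0358
grip_force: 40.0
```

Run:
```python
from h import *
s=r.read_state(); print(s['ft_force'],s['ee_pos'])
a=.06; foot=np.array([.546,-.206]); d=np.array([np.cos(a),np.sin(a)]); print(rel([*(foot-d*.088),.002],a+np.pi/2),rel([*(foot-d*.064),.002],a+np.pi/2))
```

```text
[ 0.87026073  1.15488166 -0.55832032] [ 0.37112584 -0.21647315  0.00212278]
(array([-0.0001, -0.0001,  0.0019]), array([-87.2,  -0.2,   0.1])) (array([-0.0001, -0.0001,  0.0019]), array([-1.112e+02, -2.000e-01,  1.000e-01]))
```

apply_moves --pt "0 0 0 -10 0 0.5 -1" --pt "0 0 0 -22 0 0.5 -1" --pt "0 0 0 -34 0 0.5 -1" --pt "0 0 0 -46 0 0.5 -1" --pt "0 0 0 -58 0 0.5 -1" --pt "0 0 0 -68 0 0.5 -1" --pt "0 0 0 -76 0 0.5 -1" --pt "0 0 0 -82 0 0.5 -1" --pt "0 0 0 -86 0 0.5 -1" --pt "0 0 0 -86 0 0.5 -1" --pt "0 0 0 -86 0 0.5 -1"

```text
time: 7.95
ee_pos: [0.4568, -0.2111, 0.0016]
eef_rot: [-0.031, 1.0, -0.0, -0.0]
ft_force: [-0.0, 0.2, -0.8]
width: 0.0355
grip_force: 40.0
```

Run:
```python
from h import *
s=r.read_state(); print(s['ft_force'],s['ee_pos'],R.from_quat(s['eef_rot']).as_matrix()[:,1])
c=cam('top'); im=c['pixels'][...,::-1]
cv2.imwrite('pics/t3.png',cv2.resize(im[150:310,230:390],None,fx=3.75,fy=3.75,interpolation=cv2.INTER_CUBIC))
```

```text
[-0.04422821  0.21496823 -0.7672754 ] [ 0.45682609 -0.21112425  0.00163916] [-6.20576586e-02  9.98072564e-01 -6.03217971e-05]
```

View pics/t3.png

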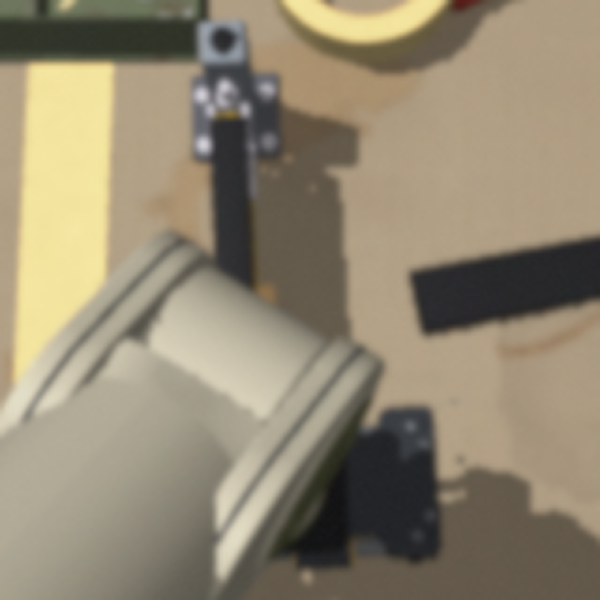

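The top crop shows the wedge's nose under the panel, with its right edge visible at (265,292). The guard hasn't moved. Driving it in slowly.

apply_moves --pt "0 0 0 -2 0 0 -1" --pt "0 0 0 -4 0 0 -1" --pt "0 0 0 -6 0 0 -1" --pt "0 0 0 -8 0 0 -1" --pt "0 0 0 -10 0 0 -1" --pt "0 0 0 -12 0 0 -1" --pt "0 0 0 -12 0 0 -1" --force 55

```text
time: 8.58
ee_pos: [0.4659, -0.2107, 0.0014]
eef_rot: [-0.03, 1.0, 0.001, -0.003]
ft_force: [-14.9, 1.1, 14.8]
width: 0.0358
grip_force: 55.0
```

apply_moves --pt "0 0 0 -3 0 -0.3 -1" --pt "0 0 0 -6 0 -0.6 -1" --pt "0 0 0 -9 0 -0.6 -1" --pt "0 0 0 -12 0 -0.6 -1" --pt "0 0 0 -14 0 -0.6 -1" --pt "0 0 0 -14 0 -0.6 -1" --pt "0 0 0 -14 0 -0.6 -1"

```text
time: 9.17
ee_pos: [0.4794, -0.2102, 0.0015]
eef_rot: [-0.03, 1.0, 0.0, -0.003]
ft_force: [-13.3, -0.8, 5.7]
width: 0.0354
grip_force: 55.0
```

Run:
```python
from h import *
s=r.read_state(); print(s['ft_force'],s['ee_pos'],s['torque'])
c=load('scene'); a=c['z_map']
c=cam('scene'); im=c['pixels'][...,::-1]
cv2.imwrite('pics/s4.png',cv2.resize(im[175:275,250:380],None,fx=6,fy=6,interpolation=cv2.INTER_CUBIC))
```

```text
[-13.27347379  -0.76584293   5.66547711] [ 0.47943234 -0.21016481  0.001485  ] [-0.42443092  2.85437762 -0.07127535]
```

View pics/s4.png

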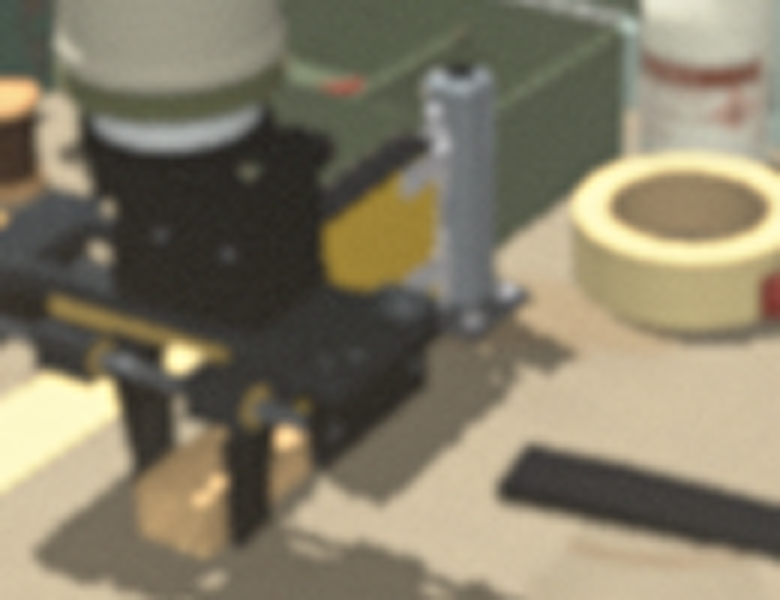

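The scene crop shows the wedge flat in the gripper and under the guard, with the guard line unchanged. I'll drive it a little further, then release.

apply_moves --pt "0 0 0 -2 0 0 -1" --pt "0 0 0 -4 0 0 -1" --pt "0 0 0 -5 0 0 -1" --pt "0 0 0 -5 0 0 -1" --pt "0 0 0 -4 0 -0.3 -1" --pt "0 0 0 -4 0 -0.3 -0.6" --pt "0 0 0 -4 0 -0.3 0" --pt "0 0 0 -4 0 -0.3 0.6" --pt "0 0 0 -4 0 -0.3 0.6" --pt "0 0 0 -4 0 -0.3 0.6"

```text
time: 10.05
ee_pos: [0.4877, -0.2091, 0.0029]
eef_rot: [-0.031, 1.0, -0.0, 0.001]
ft_force: [-0.1, -0.0, 0.4]
width: 0.0545
grip_force: 0.0
```

Run:
```python
from h import *
s=r.read_state(); print(s['ft_force'],s['ee_pos'],s['width'])
```

```text
[-0.08893254 -0.04625298  0.37726231] [ 0.48771943 -0.20906748  0.00294467] 0.05452100742041269
```

apply_moves --pt "0 0 0 0 0 0 0.8" --pt "0 0 0 0 0 0 0.8" --pt "0 0 0 0 0 -10 0.8" --pt "0 0 0 0 0 -25 0.8" --pt "0 0 0 0 0 -50 0.8" --pt "0 0 0 0 0 -80 0.8" --pt "0 0 0 0 0 -115 0.8" --pt "0 0 0 0 0 -150 0.8" --pt "0 0 0 25 -20 -190 0.8" --pt "0 0 0 40 -50 -220 0.8" --pt "0 0 0 50 -80 -250 0.8" --pt "0 0 0 50 -120 -250 0.8" --pt "0 0 0 50 -160 -250 0.8" --pt "0 0 0 50 -200 -250 0.8" --pt "0 0 0 50 -200 -250 0.8" --pt "0 0 0 50 -200 -250 0.8"

```text
time: 11.38
ee_pos: [0.4477, -0.4149, 0.2527]
eef_rot: [-0.029, 1.0, -0.001, -0.001]
ft_force: [0.0, 0.4, -0.7]
width: 0.0784
grip_force: 0.0
```

Run:
```python
from h import *
c0=dict(load('scene')); c=cam('top'); s=cam('scene')
a=cv2.resize(c['pixels'][150:310,250:350],None,fx=3.75,fy=3.75,interpolation=cv2.INTER_CUBIC)
b=cv2.resize(s['pixels'][175:275,270:340],(420,600),interpolation=cv2.INTER_CUBIC)
cv2.imwrite('pics/f5.png',np.hstack([a,b])[...,::-1]); print(r.read_state()['ee_pos'])
```

```text
[ 0.44932482 -0.41151319  0.25287042]
```

View pics/f5.png

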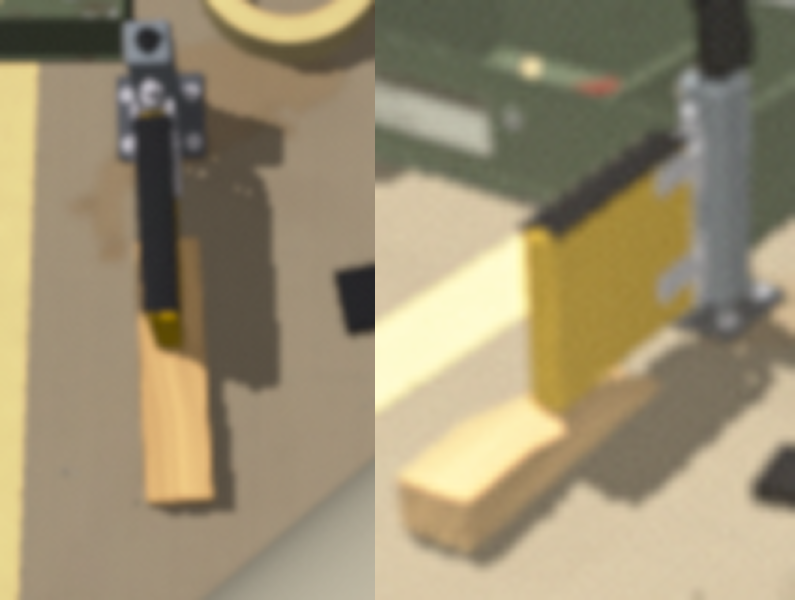

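The final view shows the wedge flat on the bench, in line with the panel (nose about (170,237), tail about (180,500) in the crop). The panel rests on its slope at the same angle as before, and the robot is clear.

```bash
python3 -c "
from bench import r
print(r.close_job())"
```

```text
the job is handed in; nothing more can be done
None
```

I tapped the wooden wedge, thin end first, under the left guard's free end until it jammed the panel at its original angle, lifted an estimated 4–5 mm; it lies flat on the bench, I moved nothing else, and the job is handed in at about 11.5 s.

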